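Lock the brass frame hook into the slotted upright on the framing bench flap

ROBOT

A 6-joint arm with a two-finger parallel gripper is mounted at the origin on the work surface. World frame = base frame: x ahead of the robot, y to its left, z up, the work surface at z = 0. Lengths are in mm, angles in rad, forces in N, time in s.
With the tool pointing down it reaches from about 275 to 1000 mm from the base axis. Payload 8.4 kg.
Tool frame: the origin (TCP) lies between the finger pads; the fingertips stand r.tips_ahead ahead of it and the grasp point (between the pads) lies 6 mm ahead of it (r.tips_ahead is the distance from the TCP to the fingertips, in mm); z points along the fingers, y is the line along which they close (so a half turn about z gives the same grasp; the last joint's range is limited). The gripper opens to 85 mm and grips with 20 to 120 N. Pads are 22 mm wide; open, the fingers measure 114 mm over their backs; the gripper's body (76 mm by 85 mm) begins 54 mm behind the grasp point. The pads swing forward as they close: fully open they stand 13 mm farther back than shut.
Start: joints at [1.24, 0.353, 1.633, -0, 1.155, -0.002], TCP at [201.816, 591.522, 256.281] pointing down, gripper open.
Joint ranges: [-2.63, 2.63], [-0.92, 2.1], [0.06, 2.66], [-1.3, 4.44], [0, 2.69], [-3.02, 3.02]. Speed limits (rad/s): [2.22, 2.22, 2.79, 3.14, 3.14, 3.14].

INTERFACE

Orientations are given as [roll, pitch, yaw] about the fixed x, y, z axes, in that order (R = Rz(yaw) Ry(pitch) Rx(roll)).
In Python, from rig import r gives the robot as it stands.
- The arm moves only by the tool carry_out, never from a script. Its arguments are lists of equal length, an entry for each row: "delta_pos": the shift along the tool's x, y, z in m, a list of three; "rot": the turn, a rotation vector about the tool's x, y, z in degrees, a list of three. A call has 1 to 8 rows; each row is the pose to reach, as a shift and turn from the pose commanded when the call began, along the tool's axes at that moment; what a row does not reach only later rows make up. A row lasts 1/8 s, in which the tool goes at most 62.5 mm and 10.7 degrees, less where a joint would pass 70% of its speed; a pose out of reach is approached as far as the arm can. A call with a gripper value outside its range is refused whole. "claw" is the finger opening in m, from 0 to 0.0854, set as the call begins (left out, the last holds). The fingers move at their own pace and stop on an object; "grip_force" is the grip in N (left out, the last holds). Time passes only in rows, so rows that repeat a pose let the fingers close. It gives the time, the measured TCP pose, the force, the opening and the grip force at its end, in the units of the state.
- r.sense(): the state, without advancing time (a new reading comes with each control period).
- r.grab_frame(name): name is "scene" or "top" or "wrist"; returns the picture (420x560x3 uint8, blue, green, red); there is no depth.
- r.camera_info(name): a dict with "fx", "fy", "cx", "cy" (pixels), "pose" (4x4, takes a point from camera to world coordinates); the wrist camera has in their place "hand_eye" (4x4, takes a point from camera to tool coordinates, whose origin is the TCP and whose axes are the flange's). Camera axes: x right, y down, z forward; pixel columns grow to the right and rows downward; lengths in mm; the calibration is good to about 2 mm. A picture is of the moment at which its call begins: read the wrist's pose just before it. camera_info takes no time and is no camera call.
- r.sign_off(): hands the job in; it is judged then, once.
Trained networks look in the newest picture that a camera, given by its name, has taken for a name from the list of things; names that differ only in an ending like _2 or _b are one class to them, and where a whole thing is asked for, a point or a joint stands for the part that bears it (a point fixed in the world has none). Each returns a list of dicts, best first, with "p" (0 to 1); they miss things now and then, are a little off and sometimes report something else, mostly with a low value. They report only what shows in the picture. A call takes as long as a camera call. They do not tell look-alikes from the thing itself.
- r.recognise(thing, camera): "box" ([left, top, right, bottom] in pixels, round what is visible of it).
- r.cut_out(thing, camera): "mask" (420x560 bool, what is visible of it) and "box" ([left, top, right, bottom] in pixels, round what is visible of it).
The state is a dict: "clock": time; "qpos": joint angles; "qvel": joint speeds; "joint_efforts": joint torques, N m; "eef_pos": TCP position; "tcp_rot": TCP orientation; "contact_force": force on the tool from outside, world axes, zero at the start; "wrist_torque": the same for the moment, N m; "opening": opening from 0.0 (shut) to 1.0 (fully open); "grasp_force": force on a finger pad.
Only numpy, scipy, OpenCV 4.12 (cv2) and the standard library are available. Lean on these libraries where they do the work, as an engineer would, in place of code of your own. Each camera call takes 0.05 s, during which the arm holds its last target. There are 200 camera calls.

TASK

Hang the loose brass frame hook on the slotted steel upright of the propped-up plywood flap: put its two claws into the top two slots, back plate flat against the steel, and press it down until it snaps fully home and stays there by itself. The slots have to be found by gentle feel, for the flap must not be forced, and the other things on the bench stay where they are.

Things in the scene. Friction and masses are not known exactly. Their poses are not given: they have to be found in the camera images.
- frame_hook: loose brass frame hook, about 0.5 kg, standing upright on the bench. Origin: on its underside, in the plane of the back plate's rear face, mid-width; z up, x out of the rear face, the way the claws point. Back plate x -6 to 0, 24 wide (y), 108 high. Bottom bar x -110 to 0, 24 wide, 6 thick, its far end turned up 20 high
- hook_rib (a point): grip point on the frame hook, in the middle of its thick upper rib: at x -38, z 88 of the frame hook. The rib is 10 thick (y -5 to 5), runs x -60 to -6 and z 58 to 108, and is open on both sides and above; a thinner web (5) joins it to the bottom bar
- hook_pad (a point): where to press down: on the flat top edge of the frame hook (z 108 of the frame hook), 6 in front of the rear face of the back plate (pressed farther out it binds more); the edge is 24 wide over the back plate, 10 wide along the rib
- hook_claw (a point): end of the frame hook's lower claw, at x 11, z 28 of the frame hook; the upper claw's end is 44 above. Each is 6 wide (y -3 to 3): a shank 8 high (z 24 to 32, and 68 to 76) reaching x 11, with a lip at its end (x 6.2 to 11) hanging 13 below the shank. The lower one also has a round nose on its end, to x 14.5
- flap: plywood flap, propped up, fixed to the bench, 300 wide, 170 high, a steel channel upright (60 wide, 175 high, 40 deep, front wall 5 thick) before it. Origin: on the bench under the flap's middle, in the plane of the upright's front face; z up, x from that face into the board (the frame hook hangs with its x along this x), y along the board. More than 60 N on flap or upright is forcing it
- slots (a point): on the upright's front face above the flap's origin, at z 143, the lower edge of the top slot (axes as the flap's). One column of four slots, each 9 wide, 27 high, pitch 44 (lower edges z 11, 55, 99, 143). The upright, slots and all, is fixed up to 12 off this point along y, either way; that offset is NOT in the measured pose: find it by feel or by sight
- home (a point): where the frame hook's origin ends when home in the top two slots, but for the upright's offset along y: x 0, z 75 of the flap. Claws pass straight in at z 88 to 94 (y play 1.5). Going down, near z 81 the lower nose meets a sprung roller and the hook hangs there; a push of 6 to 20 N carries it past, the roller snaps over near z 78 and keeps it down; solid stop at z 75
- corner_sample: bystander: dark mahogany frame corner sample, an L 90 x 90 x 30 lying flat; origin under its middle
- corner_weight: bystander: grey cast iron L-shaped corner weight, 75 x 75 x 35 with a round knob to 53 high; origin under its middle
- screwdriver: bystander: red-handled screwdriver 190 long lying along its x, under 35 high
- tape_measure: bystander: grey tape measure, 65 x 32 x 62 high; origin under its middle
- hammer: bystander: hammer 260 long lying along its x
- glue: bystander: glue bottle, 56 across, 150 high; origin under its middle
- nail_jar: bystander: nail jar, 60 across, 70 high; origin under its middle
Things that resemble listed ones, but are neither listed nor needed, are in the scene too. Leave any pink, red or white look-alike of the frame_hook alone.

How it is judged:
By the outcome, as a careful person would: the job done as asked, in the order asked, and still so for the second after the job is handed in, with the robot touching nothing.
It also fails if it takes over 72 s, if anything falls off the work surface, if the arm or the gripper's body presses on something with over 40 N, if the wrist force passes 120 N, or if a joint passes its speed limit or range.

## Working session

There is one attempt and no reset: what is moved stays moved. The work goes in short steps, Python scripts to look and compute and a tool call to move; the robot and the scene stay as the last step left them, time stands still between calls to the robot, and variables do not carry over. Pictures are saved under pics/ and viewed, at most 10 in all, crops included, and the job is handed in when it is done.

Besides the shell and the picture viewer there is one more tool, called after "Request:" as a command line: name --argument value ..., lists and objects as JSON in quotes. carry_out: Moves the arm, as the interface text tells. Its arguments: {"type":"object","properties":{"delta_pos":{"type":"array","items":{"type":"array","items":{"type":"number"}}},"rot":{"type":"array","items":{"type":"array","items":{"type":"number"}}},"claw":{"type":"number"},"grip_force":{"type":"number"}},"required":["delta_pos","rot"]}

```bash
ls; mkdir -p pics; python3 - <<'E'
from rig import r
import cv2,numpy as np
np.set_printoptions(precision=4,suppress=True)
print(r.sense(), r.tips_ahead)
ims=[]
for c in ("scene","top"):
    im=r.grab_frame(c); cv2.imwrite(f"pics/{c}0.png",im)
    print(c,r.camera_info(c))
    for t in ("frame_hook","flap"):
        print(t,[(d["box"],round(d["p"],2)) for d in r.recognise(t,c)])
print(r.camera_info("wrist"))
E
```

```text
pics
{'clock': 0.0, 'qpos': array([ 1.2396,  0.3536,  1.6342, -0.    ,  1.1552, -0.0024]), 'qvel': array([-0.0002, -0.0004,  0.0001,  0.0002,  0.0012,  0.0029]), 'joint_efforts': array([  0.    , -60.5252, -34.2067,   0.0001,   0.0093,   0.    ]), 'eef_pos': array([201.6782, 591.0855, 255.5598]), 'tcp_rot': array([-3.1402,  0.    ,  2.8128]), 'contact_force': array([ 0.1453, -0.0577, -0.6818]), 'wrist_torque': array([-0.0116, -0.0171, -0.0618]), 'grasp_force': 0.0, 'opening': 0.9991805510024376} 25.0
scene {'fx': 461.91592773350806, 'fy': 461.91592773350806, 'cx': 279.014211042566, 'cy': 202.33158249479894, 'pose': array([[   0.8426,    0.3855,   -0.3759, 1013.0566],
       [   0.5384,   -0.6131,    0.5781, -802.8404],
       [  -0.0076,   -0.6895,   -0.7242, 1049.9718],
       [   0.    ,    0.    ,    0.    ,    1.    ]])}
frame_hook [([237.6, 228.1, 269.7, 275.7], 0.95), ([186.8, 294.1, 235.3, 331.9], 0.75), ([158.9, 234.3, 184.2, 272.0], 0.7), ([201.8, 205.1, 241.5, 235.4], 0.59)]
flap [([278.5, 106.1, 326.9, 207.4], 0.96), ([235.1, 226.5, 265.6, 275.7], 0.18)]
top {'fx': 539.512
[... 185 characters left out ...]
0031,  -26.9256],
       [  -0.0054,   -0.0907,   -0.9959, 1804.6697],
       [   0.    ,    0.    ,    0.    ,    1.    ]])}
frame_hook [([356.5, 250.5, 394.3, 269.1], 0.83), ([332.7, 185.5, 345.1, 219.3], 0.8), ([301.7, 242.2, 344.8, 251.1], 0.79), ([379.1, 191.1, 420.9, 198.1], 0.75)]
flap [([169.9, 195.8, 271.0, 245.9], 0.73), ([142.7, 152.2, 166.1, 176.6], 0.25)]
{'fx': 325.14488912633374, 'fy': 325.14488912633374, 'cx': 279.3981480943516, 'cy': 211.57667897626703, 'hand_eye': array([[   0.0008,   -0.9445,   -0.3284,   85.1172],
       [   1.    ,    0.0012,   -0.0008,   -1.0298],
       [   0.0011,   -0.3284,    0.9445, -117.4521],
       [   0.    ,    0.    ,    0.    ,    1.    ]])}
```

View pics/scene0.png

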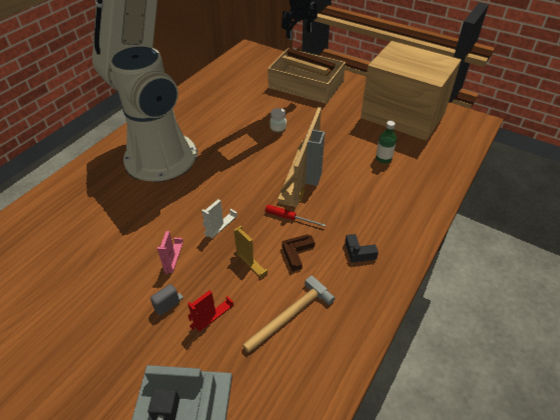

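View pics/top0.png

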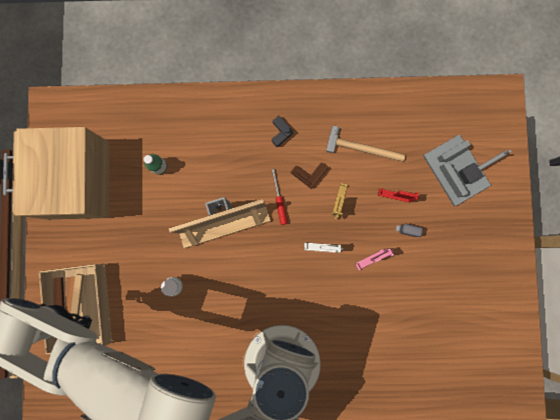

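Top view: the brass hook is at about (340,202), with its bar pointing up in the image (+x) and its claws toward -x. The flap board runs from (170,232) to (270,203), with the upright on its far (+x) side at (217,206). In the scene view the hook is at (252,253); the white, pink and red ones are look-alikes.

```bash
cat > h.py <<'E'
from rig import r
import cv2,numpy as np
from scipy.optimize import minimize
from scipy.spatial.transform import Rotation as R
np.set_printoptions(precision=4,suppress=True)
HOOK=[(-6,0,-12,12,0,108),(-110,0,-12,12,0,6),(-110,-104,-12,12,0,20),(-60,-6,-5,5,58,108),(-60,-6,-2.5,2.5,6,58),
 (0,11,-3,3,24,32),(6.2,11,-3,3,11,32),(0,11,-3,3,68,76),(6.2,11,-3,3,55,76),(11,14.5,-3,3,22,30)]
def tool():
    s=r.sense(); T=np.eye(4); T[:3,:3]=R.from_euler('xyz',s['tcp_rot']).as_matrix(); T[:3,3]=s['eef_pos']; return T
def cam(c):
    i=r.camera_info(c); P=i['pose'] if c!='wrist' else tool()@i['hand_eye']
    return i['fx'],i['fy'],i['cx'],i['cy'],P
def proj(k,p):
    q=(np.atleast_2d(p)-k[4][:3,3])@k[4][:3,:3]
    return np.c_[k[2]+k[0]*q[:,0]/q[:,2],k[3]+k[1]*q[:,1]/q[:,2]]
def back(k,uv,z):
    uv=np.atleast_2d(uv).astype(float); d=np.c_[(uv[:,0]-k[2])/k[0],(uv[:,1]-k[3])/k[1],np.ones(len(uv))]@k[4][:3,:3].T
    o=k[4][:3,3]; return o+d*((z-o[2])/d[:,2])[:,None]
def W(x,y,yaw,z=0):
    T=np.eye(4);T[:3,:3]=R.from_euler('z',yaw).as_matrix();T[:3,3]=x,y,z;return T
def sil(k,T,boxes,S=4):
    m=np.zeros((420*S,560*S),np.uint8)
    for b in boxes:
        c=np.array([[x,y,z] for x in b[:2] for y in b[2:4] for z in b[4:]])@T[:3,:3].T+T[:3,3]
        h=cv2.convexHull(((proj(k,c)+.5)*S).astype(np.float32)); cv2.fillConvexPoly(m,h.astype(np.int32),1)
    return m
def fit(obs,p0,boxes,step=(8,8,.1)):
    S=4; ob=[(k,cv2.resize(m.astype(np.uint8),None,fx=S,fy=S,interpolation=cv2.INTER_NEAREST)) for k,m in obs]
    def f(p):
        e=0
        for k,m in ob:
            s=sil(k,W(*p),boxes,S); e+=1-(s&m).sum()/max(1,(s|m).sum())
        return e
    p0=np.array(p0,float); sim=np.vstack([p0]+[p0+np.eye(3)[i]*step[i] for i in range(3)])
    o=minimize(f,p0,method='Nelder-Mead',options=dict(initial_simplex=sim,xatol=.05,fatol=1e-5,maxiter=150)); return o.x,o.fun
def mask_at(thing,c,uv):
    L=r.cut_out(thing,c)
    return min(L,key=lambda d:np.hypot((d['box'][0]+d['box'][2])/2-uv[0],(d['box'][1]+d['box'][3])/2-uv[1]))
def delta(pos,rpy):
    "shift (m, tool axes) and rotvec deg from present commanded(~measured) pose"
    T=tool(); return T[:3,:3].T@(np.array(pos)-T[:3,3])/1000, (R.from_matrix(T[:3,:3].T)*R.from_euler('xyz',rpy)).as_rotvec(degrees=True)
E
python3 - <<'E'
from h import *
obs=[]
for c,uv in (("top",(339,202)),("scene",(253,252))):
    r.grab_frame(c); d=mask_at("frame_hook",c,uv); print(c,d['box'],d['p'],d['mask'].sum()); obs.append((cam(c),d['mask']))
g=back(obs[0][0],(339,202),50)[0]; print(g)
for y0 in (2.9,): 
    p,e=fit(obs,(g[0]-50,g[1],y0),HOOK); print(p,e)
k=cam("top")
a=back(k,[(170,231),(269,202),(206,204),(228,198)],172); print(a)
d=a[1]-a[0]; print("board yaw",np.arctan2(d[1],d[0]))
for t in ("corner_sample","screwdriver","hammer"):
    print(t,[(np.round(back(k,np.reshape(d['box'],(2,2)),15)[:,:2]).tolist(),round(d['p'],2)) for d in r.recognise(t,"top")][:1])
E
```

```text
top [331.7, 187.0, 346.7, 218.3] 0.76 243
scene [232.9, 227.8, 268.2, 275.6] 0.88 701
[ 520.0225 -200.787    50.    ]
[ 478.722  -187.6132    2.8372] 0.2210961843387843
[[434.6727 325.4343 172.    ]
 [515.0122  23.8153 172.    ]
 [513.8694 215.4108 172.    ]
 [530.4539 148.2325 172.    ]]
board yaw -1.310479341514989
corner_sample [([[662.0, -43.0], [569.0, -169.0]], 0.84)]
screwdriver [([[646.0, 16.0], [454.0, -49.0]], 0.6)]
hammer [([[453.0, -394.0], [403.0, -466.0]], 0.63)]
```

```bash
cat >> h.py <<'E'
def viewpose(target,yaw,a,dist):
    "TCP position so the wrist camera looks at target from dist, tool down tilted a"
    Rt=R.from_euler('z',yaw)*R.from_euler('y',a)*R.from_euler('x',np.pi); he=r.camera_info('wrist')['hand_eye']
    M=Rt.as_matrix(); pc=np.array(target)-M@he[:3,2]*dist
    return pc-M@he[:3,3],Rt.as_euler('xyz'),pc
E
python3 - <<'E'
from h import *
for a in (.3,.45,.6):
    p,e,pc=viewpose((522,182,130),.26,a,230); print(a,p,e,pc,*delta(p,e))
E
```

```text
0.3 [541.9681 186.0642 228.1606] [3.1416 0.3    0.26  ] [653.8289 216.8872 315.2134] [-0.4529 -0.2739  0.0281] [ 21.8936  -6.6425 144.8598]
0.45 [555.9233 189.7765 224.0185] [3.1416 0.45   0.26  ] [679.0968 223.6091 292.7553] [-0.4649 -0.2659  0.0323] [ 32.7533  -9.9351 143.1043]
0.6 [569.1235 193.2881 217.765 ] [3.1416 0.6    0.26  ] [700.8377 229.3926 266.6419] [-0.4762 -0.2583  0.0385] [ 43.508  -13.1959 140.6488]
```

Request:
carry_out --delta_pos '[[-0.03, -0.02, -0.03], [-0.07, -0.04, -0.04], [-0.12, -0.06, -0.04], [-0.17, -0.085, -0.04], [-0.22, -0.11, -0.04], [-0.27, -0.135, -0.04], [-0.32, -0.16, -0.04], [-0.37, -0.185, -0.03]]' --rot '[[2.3, -0.7, 10], [4.6, -1.4, 20], [6.9, -2.1, 30], [9.2, -2.8, 40], [11.5, -3.5, 50], [13.8, -4.2, 60], [16, -4.9, 70], [18.3, -5.6, 80]]'

```text
clock: 1.65
eef_pos: [493.8, 296.0, 287.0]
tcp_rot: [-2.974, 0.257, 1.421]
contact_force: [2.0, 0.6, 0.1]
opening: 0.996
grasp_force: 0.0
```

```bash
python3 - <<'E'
from h import *
p,e,pc=viewpose((522,182,130),.26,.45,280); print(p,e,pc,*delta(p,e)); print(tool(),r.sense()['clock'],r.sense()['qpos'])
E
```

```text
[591.2496 200.0656 258.9265] [3.1416 0.45   0.26  ] [713.4005 232.9958 327.9021] [-0.0705  0.1171  0.0284] [14.446  -4.4751 62.7792]
[[  0.1446   0.9685  -0.2027 493.7874]
 [  0.9562  -0.1894  -0.2232 295.9669]
 [ -0.2546  -0.1615  -0.9535 286.98  ]
 [  0.       0.       0.       1.    ]] 1.65 [ 0.5792  0.4062  1.5181 -0.076   1.5145  0.7667]
```

Request:
carry_out --delta_pos '[[-0.012, 0.02, 0.003], [-0.024, 0.04, 0.006], [-0.036, 0.06, 0.01], [-0.048, 0.08, 0.015], [-0.06, 0.1, 0.022], [-0.07, 0.117, 0.028], [-0.07, 0.117, 0.028]]' --rot '[[2.4, -0.7, 10.4], [4.8, -1.5, 20.9], [7.2, -2.2, 31.3], [9.6, -3, 41.8], [12, -3.7, 52.3], [14.4, -4.5, 62.8], [14.4, -4.5, 62.8]]'

```text
clock: 2.52
eef_pos: [591.0, 200.6, 257.3]
tcp_rot: [3.141, 0.453, 0.262]
contact_force: [0.3, -0.5, -0.2]
opening: 1.0
grasp_force: 0.0
```

```bash
python3 - <<'E'
from h import *
T=tool(); im=r.grab_frame("wrist"); np.save("T1.npy",T); cv2.imwrite("pics/w1.png",im); print(T)
print([(d['box'],d['p']) for d in r.recognise("flap","wrist")])
E
```

```text
[[  0.8686   0.2596  -0.4221 591.0286]
 [  0.2331  -0.9657  -0.1142 200.6161]
 [ -0.4373   0.0008  -0.8993 257.3274]
 [  0.       0.       0.       1.    ]]
[([86.6, 127.8, 439.3, 283.7], 0.86), ([406.9, 74.2, 482.5, 217.0], 0.63)]
```

View pics/w1.png

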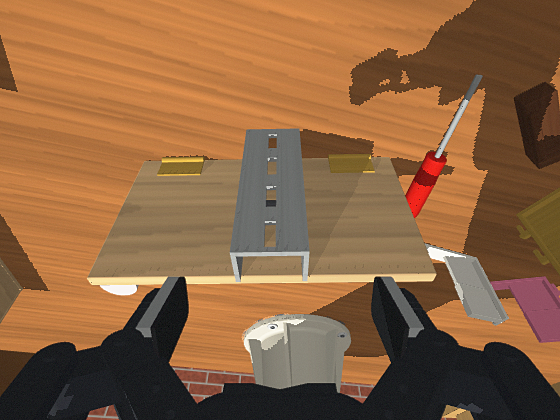

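The wrist view shows the upright's front face: top edge at about (231,252)–(309,252), bottom edge at about (247,130)–(300,130). The four slots form a column near u=271.

```bash
python3 - <<'E'
import cv2
im=cv2.imread("pics/w1.png")[115:295,200:340]
cv2.imwrite("pics/w1c.png",cv2.resize(im,None,fx=3.3,fy=3.3,interpolation=cv2.INTER_CUBIC))
E
```

```text
(no output)
```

View pics/w1c.png

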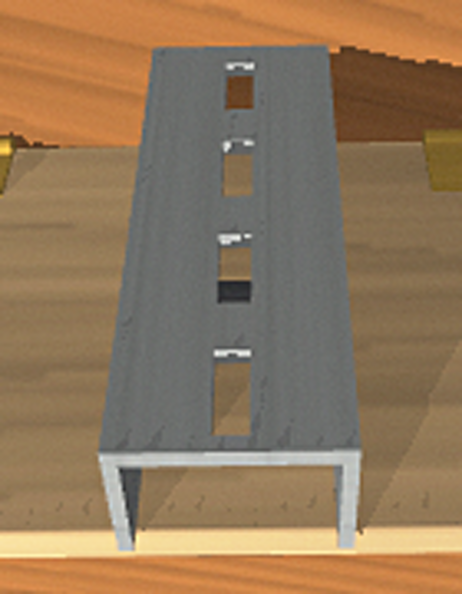

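```bash
python3 - <<'E'
from h import *
from scipy.optimize import least_squares
P=[(99,452,-30,175),(361,452,30,175),(152,47,-30,0),(328,47,30,0)]
P+=[(214,349,-4.5,143),(251,349,4.5,143),(211,436,-4.5,170),(251,436,4.5,170),(219,234,-4.5,99),(252,234,4.5,99),(217.5,303,-4.5,126),(252,303,4.5,126),(226,62,-4.5,11),(254,62,4.5,11),(225,109,-4.5,38),(253.5,109,4.5,38),(222,139,-4.5,55),(253,139,4.5,55)]
P=np.array(P,float); uv=np.c_[200+(P[:,0]+.5)/3.3-.5,115+(P[:,1]+.5)/3.3-.5]
i=r.camera_info("wrist"); k=(i['fx'],i['fy'],i['cx'],i['cy'],np.load("T1.npy")@i['hand_eye'])
def f(p,dz=True):
    T=W(*p[:3],z=p[3]); q=np.c_[0*P[:,0],P[:,2],P[:,3]]; q[4:,1]+=p[4]
    return (proj(k,q@T[:3,:3].T+T[:3,3])-uv).ravel()
s=least_squares(f,(522,182,3.40,0,0),loss='soft_l1'); print(s.x,np.abs(s.fun).max()); print(s.fun.reshape(-1,2).round(1)[:6])
# hook view pose
p,e,pc=viewpose((479,-188,90),-.30,.0,300); 
print(p,e,pc,*delta(p,e))
E
```

```text
[524.3568 189.4427   3.4035   0.1353   0.0987] 0.46329768402043214
[[-0.3  0.1]
 [ 0.3  0.1]
 [ 0.2 -0.5]
 [-0.1 -0.4]
 [ 0.2  0.2]
 [ 0.   0.2]]
[ 493.2381 -191.3025  256.2   ] [ 3.1416  0.     -0.3   ] [ 573.3946 -216.8051  373.3018] [-0.1769  0.3539  0.0878] [ 7.3064 25.1861 31.9719]
```

Request:
carry_out --delta_pos '[[-0.025, 0.05, 0.012], [-0.05, 0.1, 0.025], [-0.075, 0.15, 0.037], [-0.1, 0.2, 0.05], [-0.125, 0.25, 0.062], [-0.15, 0.3, 0.074], [-0.177, 0.354, 0.088], [-0.177, 0.354, 0.088]]' --rot '[[1.2, 4.2, 5.3], [2.4, 8.4, 10.6], [3.6, 12.6, 16], [4.9, 16.8, 21.3], [6.1, 21, 26.6], [7.3, 25.2, 32], [7.3, 25.2, 32], [7.3, 25.2, 32]]'

```text
clock: 3.62
eef_pos: [491.3, -193.8, 257.4]
tcp_rot: [3.14, -0.003, -0.304]
contact_force: [0.5, 0.8, 0.0]
opening: 1.002
grasp_force: 0.0
```

```bash
python3 - <<'E'
from h import *
T=tool(); im=r.grab_frame("wrist"); np.save("T2.npy",T); cv2.imwrite("pics/w2.png",im)
k=cam("wrist"); u0=proj(k,(500,-195,60))[0]; d=mask_at("frame_hook","wrist",u0); print(u0,d['box'],d['p'])
p,e=fit([(k,d['mask'])],(479,-188,2.837),HOOK,(5,5,.05)); print(p,e)
s=cv2.resize(sil(k,W(*p),HOOK),(560,420),interpolation=cv2.INTER_AREA)
for m,c in ((s,(0,0,255)),(d['mask'].astype(np.uint8),(255,0,0))):
    cs,_=cv2.findContours(m,0,2); cv2.drawContours(im,cs,-1,c,1)
b=[int(v) for v in d['box']]
x0,y0=max(0,b[0]-60),max(0,b[1]-20); c=im[y0:b[3]+20,x0:b[2]+60]
f=min(800/c.shape[1],600/c.shape[0]); print(x0,y0,f)
cv2.imwrite("pics/w2c.png",cv2.resize(c,None,fx=f,fy=f,interpolation=cv2.INTER_CUBIC)[:600,:800]); print(r.sense()['clock'],T)
E
```

```text
[278.2598 180.0038] [269.4, 89.3, 292.6, 218.0] 0.7
[ 477.981  -189.3672    2.8509] 0.03598251082613335
209 69 3.5502958579881656
3.725 [[   0.9543   -0.2989    0.0019  491.2763]
 [  -0.2989   -0.9543   -0.0026 -193.768 ]
 [   0.0026    0.0019   -1.      257.3794]
 [   0.        0.        0.        1.    ]]
```

View pics/w2c.png

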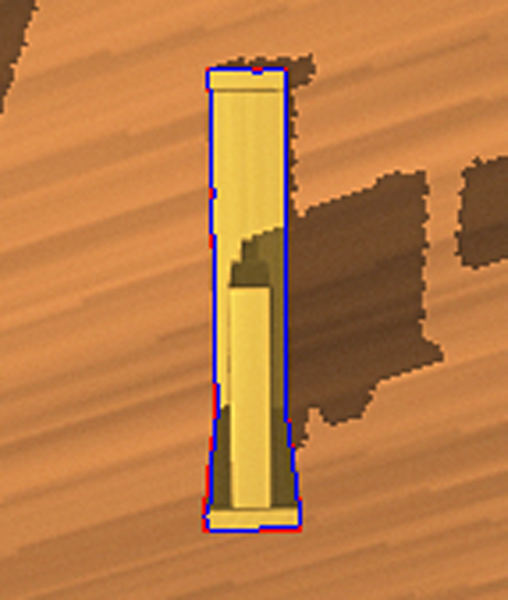

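The fitted outline (red) follows the mask (blue), with the hook at (478.0, -189.4), yaw 2.851. It stands upright with the rib facing the camera. Next I go down over the rib.

```bash
python3 - <<'E'
from h import *
print(tool()[:3,3],*delta((514.4,-200.3,165),(np.pi,0,-.2906)))
E
```

```text
[ 492.346  -190.8614  257.016 ] [0.0237 0.0024 0.0921] [ 0.0328 -0.1026 -0.639 ]
```

Request:
carry_out --delta_pos '[[0.012, 0.001, 0.03], [0.023, 0.002, 0.06], [0.023, 0.002, 0.09], [0.023, 0.002, 0.09], [0.023, 0.002, 0.09]]' --rot '[[0, 0, -0.6], [0, 0, -0.6], [0, 0, -0.6], [0, 0, -0.6], [0, 0, -0.6]]' --claw 0.05 --grip_force 40

```text
clock: 4.35
eef_pos: [514.7, -199.1, 167.6]
tcp_rot: [3.141, -0.002, -0.29]
contact_force: [0.8, 1.0, 0.0]
opening: 0.587
grasp_force: 0.0
```

```bash
python3 - <<'E'
from h import *
print(tool(),*delta((514.4,-200.3,94),(np.pi,0,-.2906)),r.sense()['contact_force'])
E
```

```text
[[   0.9583   -0.2859    0.0016  514.676 ]
 [  -0.2859   -0.9583   -0.0014 -199.1471]
 [   0.0019    0.0009   -1.      167.5506]
 [   0.        0.        0.        1.    ]] [-0.0001  0.0011  0.0736] [ 0.0505 -0.1092  0.0375] [0.8154 1.0218 0.0359]
```

Request:
carry_out --delta_pos '[[0, 0.001, 0.02], [0, 0.001, 0.04], [0, 0.001, 0.06], [0, 0.001, 0.073], [0, 0.001, 0.073], [0, 0.001, 0.073]]' --rot '[[0, 0, 0], [0, 0, 0], [0, 0, 0], [0, 0, 0], [0, 0, 0], [0, 0, 0]]'

```text
clock: 5.1
eef_pos: [514.2, -201.4, 94.5]
tcp_rot: [3.141, -0.002, -0.292]
contact_force: [0.4, 0.2, -1.1]
opening: 0.584
grasp_force: 0.0
```

Request:
carry_out --delta_pos '[[0, 0, 0], [0, 0, 0], [0, 0, 0], [0, 0, 0], [0, 0, 0]]' --rot '[[0, 0, 0], [0, 0, 0], [0, 0, 0], [0, 0, 0], [0, 0, 0]]' --claw 0.0 --grip_force 40

```text
clock: 5.72
eef_pos: [513.9, -201.2, 94.0]
tcp_rot: [3.141, -0.002, -0.292]
contact_force: [-0.8, 1.6, 5.6]
opening: 0.111
grasp_force: 40.3
```

Request:
carry_out --delta_pos '[[0, 0, -0.02], [0, 0, -0.06], [0, 0, -0.11], [0, 0, -0.16], [0, 0, -0.206], [-0.003, -0.04, -0.206], [-0.006, -0.09, -0.206], [-0.008, -0.14, -0.206]]' --rot '[[0, 0, 0], [0, 0, 0], [0, 0, 0], [0, 0, 0], [0, 0, 0], [0, 0, -2], [0, 0, -5], [0, 0, -8]]' --grip_force 70

```text
clock: 6.72
eef_pos: [545.5, -63.4, 298.6]
tcp_rot: [3.14, 0.001, -0.152]
contact_force: [0.9, -0.8, -5.0]
opening: 0.106
grasp_force: 69.3
```

```bash
python3 - <<'E'
from h import *
print(tool()[:3,3],*delta((629,217.5,300),(np.pi,0,.262)),r.sense()['contact_force'])
E
```

```text
[545.4669 -63.4021 298.5814] [ 0.0402 -0.2903 -0.0018] [  0.0639   0.0553 -23.6971] [ 0.9027 -0.8368 -4.9963]
```

Request:
carry_out --delta_pos '[[0.006, -0.045, 0], [0.013, -0.095, 0], [0.02, -0.145, 0], [0.027, -0.195, 0], [0.034, -0.245, 0], [0.04, -0.29, 0], [0.04, -0.29, 0], [0.04, -0.29, 0]]' --rot '[[0, 0, -4], [0, 0, -8], [0, 0, -12], [0, 0, -16], [0, 0, -20], [0, 0, -23.7], [0, 0, -23.7], [0, 0, -23.7]]'

```text
clock: 7.72
eef_pos: [628.9, 215.5, 297.8]
tcp_rot: [3.14, 0.002, 0.261]
contact_force: [-0.8, 0.0, -5.6]
opening: 0.107
grasp_force: 69.9
```

```bash
python3 - <<'E'
from h import *
T=tool(); print(T)
im=r.grab_frame("wrist"); cv2.imwrite("pics/w3.png",im); k=cam("wrist")
d=mask_at("frame_hook","wrist",(279,300)); print(d['box'],d['p'],d['mask'].sum())
# hook pose in hand assumed; overlay, plus upright overlay
H=T@np.linalg.inv(W(0,0,0)) 
Hn=T@np.block([[R.from_euler('x',np.pi).as_matrix()@R.from_euler('z',np.pi).as_matrix(),np.array([[-38],[0],[94]])],[np.zeros((1,3)),np.ones((1,1))]])
print(Hn)
for bx,TT,c in ((HOOK,Hn,(0,0,255)),([(0,40,-30,30,0,175)],W(524.36,189.44,3.4035),(255,0,0))):
    s=cv2.resize(sil(k,TT,bx),(560,420),interpolation=cv2.INTER_AREA)
    cs,_=cv2.findContours(s,0,2); cv2.drawContours(im,cs,-1,c,1)
cv2.imwrite("pics/w3o.png",im)
print(*delta((619,214.8,300),(np.pi,0,.262)),r.sense()['contact_force'])
E
```

```text
[[  0.9661   0.2583  -0.0017 628.9093]
 [  0.2583  -0.9661  -0.0026 215.4803]
 [ -0.0023   0.0021  -1.     297.7974]
 [  0.       0.       0.       1.    ]]
[112.6, 245.2, 419.1, 360.7] 0.59 8855
[[ -0.9661   0.2583   0.0017 592.0413]
 [ -0.2583  -0.9661   0.0026 205.4236]
 [  0.0023   0.0021   1.     203.8846]
 [  0.       0.       0.       1.    ]]
[-0.0099 -0.0026 -0.0015] [ 0.1017  0.0606 -0.1141] [-0.4383 -1.0145 -5.2533]
```

View pics/w3o.png

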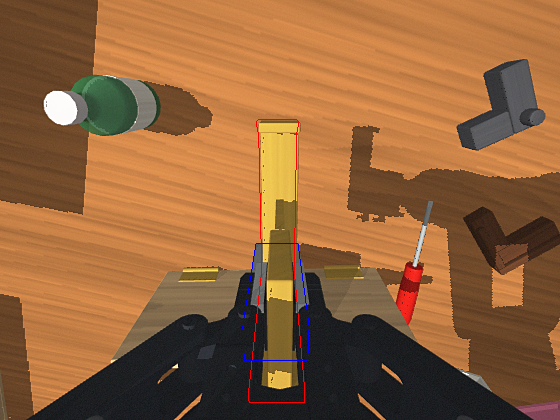

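The wrist view shows the hook held square, its bar end at (258–299, 121) matching the prediction. The upright's outline sits behind it at u 244–308. I go down to slot height with the claws still about 45 mm out.

Request:
carry_out --delta_pos '[[-0.004, -0.002, 0.02], [-0.007, -0.002, 0.05], [-0.01, -0.002, 0.08], [-0.015, -0.002, 0.105], [-0.025, -0.002, 0.113], [-0.035, -0.002, 0.113], [-0.035, -0.002, 0.113], [-0.035, -0.002, 0.113]]' --rot '[[0, 0, 0], [0, 0, 0], [0, 0, 0], [0, 0, 0], [0, 0, 0], [0, 0, 0], [0, 0, 0], [0, 0, 0]]'

```text
clock: 8.82
eef_pos: [596.3, 209.0, 187.5]
tcp_rot: [3.14, -0.003, 0.261]
contact_force: [-0.3, 0.9, -5.7]
opening: 0.108
grasp_force: 69.9
```

```bash
cat >> h.py <<'E'
def rel():
    "hook in flap frame (x,y,z), yaw err; from TCP, grasp assumed at x -38, TCP z 94"
    T=tool(); o=T@np.array([-38,0,94,1]); F=W(524.36,189.44,3.4035)
    s=r.sense(); f=F[:3,:3].T@s['contact_force']
    print("hook@flap",(np.linalg.inv(F)@o)[:3].round(2),"rpy",R.from_matrix(T[:3,:3]).as_euler('xyz').round(4),"F flap",f.round(1),"t",s['clock'])
E
python3 - <<'E'
from h import *
rel(); r.grab_frame("scene"); rel()
E
```

```text
hook@flap [-36.76  -0.16  93.35] rpy [ 3.1405 -0.0028  0.2611] F flap [ 0.1 -0.9 -5.7] t 8.825
hook@flap [-36.7   -0.18  93.15] rpy [ 3.1404 -0.0025  0.2612] F flap [ 0.1  0.2 -4.7] t 8.875
```

Request:
carry_out --delta_pos '[[-0.006, 0, 0.002], [-0.012, 0, 0.002], [-0.018, 0, 0.002], [-0.018, 0, 0.002], [-0.018, 0, 0.002]]' --rot '[[0, 0, 0], [0, 0, 0], [0, 0, 0], [0, 0, 0], [0, 0, 0]]'

```text
clock: 9.5
eef_pos: [578.2, 204.1, 184.3]
tcp_rot: [3.14, -0.001, 0.261]
contact_force: [0.4, -0.8, -5.2]
opening: 0.107
grasp_force: 69.9
```

```bash
python3 - <<'E'
from h import *
rel()
E
```

```text
hook@flap [-17.93  -0.14  90.23] rpy [ 3.1403 -0.0009  0.2612] F flap [-0.2  0.9 -5.2] t 9.5
```

Request:
carry_out --delta_pos '[[-0.0015, 0, 0], [-0.003, 0, 0], [-0.0045, 0, 0], [-0.006, 0, 0], [-0.006, 0, 0]]' --rot '[[0, 0, 0], [0, 0, 0], [0, 0, 0], [0, 0, 0], [0, 0, 0]]'

```text
clock: 10.12
eef_pos: [572.1, 202.5, 184.1]
tcp_rot: [3.14, -0.0, 0.261]
contact_force: [-0.4, 1.0, -6.0]
opening: 0.103
grasp_force: 69.9
```

```bash
python3 - <<'E'
from h import *
rel()
E
```

```text
hook@flap [-11.55  -0.11  90.09] rpy [ 3.1402 -0.0003  0.2612] F flap [ 0.1 -1.  -6. ] t 10.125
```

Request:
carry_out --delta_pos '[[-0.001, 0, 0], [-0.002, 0, 0], [-0.003, 0, 0], [-0.004, 0, 0], [-0.004, 0, 0]]' --rot '[[0, 0, 0], [0, 0, 0], [0, 0, 0], [0, 0, 0], [0, 0, 0]]'

```text
clock: 10.75
eef_pos: [568.3, 201.5, 184.1]
tcp_rot: [3.14, -0.0, 0.261]
contact_force: [0.3, -0.2, -5.4]
opening: 0.107
grasp_force: 69.9
```

```bash
python3 - <<'E'
from h import *
rel()
E
```

```text
hook@flap [-7.6  -0.13 90.1 ] rpy [ 3.1403 -0.0003  0.2611] F flap [-0.3  0.3 -5.4] t 10.75
```

Request:
carry_out --delta_pos '[[-0.001, 0, 0], [-0.002, 0, 0], [-0.003, 0, 0], [-0.004, 0, 0], [-0.004, 0, 0]]' --rot '[[0, 0, 0], [0, 0, 0], [0, 0, 0], [0, 0, 0], [0, 0, 0]]'

```text
clock: 11.38
eef_pos: [564.4, 200.4, 184.1]
tcp_rot: [3.14, -0.0, 0.261]
contact_force: [0.6, 0.4, -5.2]
opening: 0.109
grasp_force: 69.9
```

```bash
python3 - <<'E'
from h import *
rel()
E
```

```text
hook@flap [-3.56 -0.15 90.07] rpy [ 3.1403 -0.0003  0.2612] F flap [-0.7 -0.2 -5.2] t 11.375
```

Free passage, so the claws are through the wall. I press on until the plate touches.

Request:
carry_out --delta_pos '[[-0.0008, 0, 0], [-0.0016, 0, 0], [-0.0024, 0, 0], [-0.003, 0, 0], [-0.003, 0, 0]]' --rot '[[0, 0, 0], [0, 0, 0], [0, 0, 0], [0, 0, 0], [0, 0, 0]]'

```text
clock: 12.0
eef_pos: [561.8, 199.7, 184.2]
tcp_rot: [3.14, -0.001, 0.261]
contact_force: [1.6, -0.5, -5.5]
opening: 0.108
grasp_force: 69.9
```

```bash
python3 - <<'E'
from h import *
rel()
E
```

```text
hook@flap [-0.94 -0.14 90.12] rpy [ 3.1403 -0.0009  0.2611] F flap [-1.4  0.9 -5.5] t 12.0
```

Request:
carry_out --delta_pos '[[-0.0005, 0, 0], [-0.001, 0, 0], [-0.001, 0, 0]]' --rot '[[0, 0, 0], [0, 0, 0], [0, 0, 0]]'

```text
clock: 12.38
eef_pos: [561.7, 199.7, 184.3]
tcp_rot: [3.14, -0.003, 0.261]
contact_force: [5.5, 2.7, -8.6]
opening: 0.107
grasp_force: 69.5
```

```bash
python3 - <<'E'
from h import *
rel()
E
```

```text
hook@flap [-0.98 -0.16 90.23] rpy [ 3.1403 -0.0028  0.2612] F flap [-6.  -1.1 -8.6] t 12.375
```

Request:
carry_out --delta_pos '[[0.0006, 0, 0], [0.0007, 0, 0.0015], [0.0007, 0, 0.003], [0.0007, 0, 0.0045], [0.0007, 0, 0.006], [0.0007, 0, 0.006]]' --rot '[[0, 0, 0], [0, 0, 0], [0, 0, 0], [0, 0, 0], [0, 0, 0], [0, 0, 0]]'

```text
clock: 13.12
eef_pos: [561.7, 199.7, 178.1]
tcp_rot: [3.14, -0.001, 0.261]
contact_force: [4.1, 1.9, -4.1]
opening: 0.106
grasp_force: 70.4
```

```bash
python3 - <<'E'
from h import *
rel()
E
```

```text
hook@flap [-0.89 -0.17 84.09] rpy [ 3.1403 -0.0013  0.2612] F flap [-4.5 -0.8 -4.1] t 13.125
```

Request:
carry_out --delta_pos '[[0, 0, 0.001], [0, 0, 0.002], [0, 0, 0.002]]' --rot '[[0, 0, 0], [0, 0, 0], [0, 0, 0]]'

```text
clock: 13.5
eef_pos: [561.9, 199.8, 176.4]
tcp_rot: [3.14, -0.002, 0.261]
contact_force: [4.9, 1.3, -0.3]
opening: 0.11
grasp_force: 70.6
```

```bash
python3 - <<'E'
from h import *
rel()
E
```

```text
hook@flap [-1.11 -0.17 82.38] rpy [ 3.1404 -0.0017  0.2611] F flap [-5.1 -0.  -0.3] t 13.5
```

The hook now rests on the roller at z ≈ 82, with its lips behind the wall. I release it, then press from above near the plate.

Request:
carry_out --delta_pos '[[0, 0, 0], [0, 0, 0], [0, 0, 0], [0, 0, 0]]' --rot '[[0, 0, 0], [0, 0, 0], [0, 0, 0], [0, 0, 0]]' --claw 0.04

```text
clock: 14.0
eef_pos: [561.1, 199.5, 176.0]
tcp_rot: [3.14, 0.0, 0.261]
contact_force: [-0.2, -0.6, 0.1]
opening: 0.468
grasp_force: 0.0
```

Request:
carry_out --delta_pos '[[0, 0, -0.01], [0, 0, -0.03], [0, 0, -0.05], [0, 0, -0.07], [0, 0, -0.075], [0, 0, -0.075]]' --rot '[[0, 0, 0], [0, 0, 0], [0, 0, 0], [0, 0, 0], [0, 0, 0], [0, 0, 0]]'

```text
clock: 14.75
eef_pos: [561.3, 199.7, 251.3]
tcp_rot: [3.14, -0.001, 0.261]
contact_force: [0.5, 0.1, 0.0]
opening: 0.468
grasp_force: 0.0
```

Request:
carry_out --delta_pos '[[-0.01, 0, 0], [-0.02, 0, 0], [-0.03, 0, 0], [-0.037, 0, 0], [-0.037, 0, 0]]' --rot '[[0, 0, 0], [0, 0, 0], [0, 0, 0], [0, 0, 0], [0, 0, 0]]' --claw 0.0 --grip_force 20

```text
clock: 15.38
eef_pos: [525.0, 190.0, 251.2]
tcp_rot: [3.14, -0.0, 0.261]
contact_force: [0.2, -0.1, 0.6]
opening: 0.002
grasp_force: 0.0
```

```bash
python3 - <<'E'
from h import *
rel(); im=r.grab_frame("wrist"); cv2.imwrite("pics/w4.png",im); sc=r.grab_frame("scene")[90:220,240:360]
sc=cv2.resize(sc,None,fx=3.2,fy=3.2,interpolation=cv2.INTER_CUBIC); im=cv2.resize(im,(554,416))[:, 140:540]
cv2.imwrite("pics/c4.png",np.hstack([im[:416],sc])[:, :800]); s=r.sense(); print(s['eef_pos'],s['opening'])
E
```

```text
hook@flap [ 37.16  -0.26 157.19] rpy [ 3.1403 -0.0004  0.2612] F flap [-0.1  0.2  0.6] t 15.375
[525.7339 190.1905 251.2531] 0.00013071821843955748
```

View pics/c4.png

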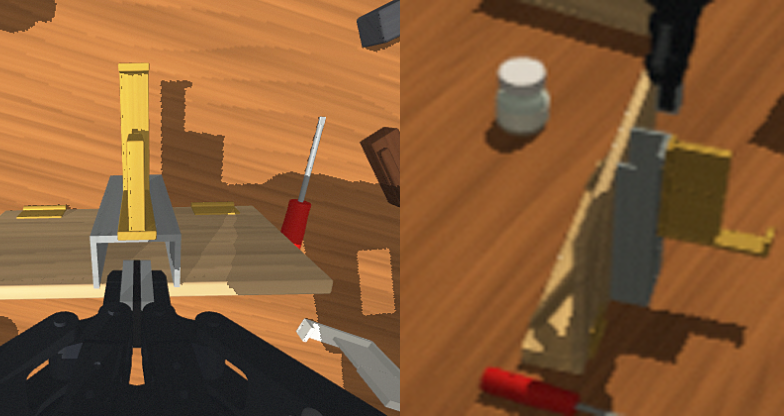

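The hook hangs by itself on the upright, plate top at about (137,235) in the left half, with the closed fingers just behind it. I press down gently in steps.

Request:
carry_out --delta_pos '[[0, 0, 0.01], [0, 0, 0.02], [0, 0, 0.03], [0, 0, 0.033], [0, 0, 0.033]]' --rot '[[0, 0, 0], [0, 0, 0], [0, 0, 0], [0, 0, 0], [0, 0, 0]]'

```text
clock: 16.1
eef_pos: [525.5, 190.1, 217.7]
tcp_rot: [3.14, 0.0, 0.261]
contact_force: [-0.8, 0.1, -0.0]
opening: 0.0
grasp_force: 0.0
```

Request:
carry_out --delta_pos '[[0, 0, 0.001], [0, 0, 0.002], [0, 0, 0.003], [0, 0, 0.003]]' --rot '[[0, 0, 0], [0, 0, 0], [0, 0, 0], [0, 0, 0]]'

```text
clock: 16.6
eef_pos: [525.6, 190.1, 215.1]
tcp_rot: [3.14, -0.0, 0.261]
contact_force: [0.2, -0.9, 0.1]
opening: 0.002
grasp_force: 0.0
```

Request:
carry_out --delta_pos '[[0, 0, 0.0007], [0, 0, 0.0015], [0, 0, 0.0015]]' --rot '[[0, 0, 0], [0, 0, 0], [0, 0, 0]]'

```text
clock: 16.98
eef_pos: [525.7, 190.2, 214.1]
tcp_rot: [3.14, -0.001, 0.261]
contact_force: [-0.5, 0.4, 4.3]
opening: 0.003
grasp_force: 2.3
```

Contact at TCP z 214.1 (hook z ≈ 81). I continue in small steps.

Request:
carry_out --delta_pos '[[0, 0, 0.0005], [0, 0, 0.001], [0, 0, 0.001]]' --rot '[[0, 0, 0], [0, 0, 0], [0, 0, 0]]'

```text
clock: 17.35
eef_pos: [525.9, 190.2, 213.6]
tcp_rot: [3.14, -0.001, 0.261]
contact_force: [-3.5, -1.5, 9.5]
opening: 0.005
grasp_force: 5.0
```

Request:
carry_out --delta_pos '[[0, 0, 0.0005], [0, 0, 0.001], [0, 0, 0.001]]' --rot '[[0, 0, 0], [0, 0, 0], [0, 0, 0]]'

```text
clock: 17.73
eef_pos: [525.6, 190.1, 211.9]
tcp_rot: [3.14, -0.001, 0.261]
contact_force: [-0.7, 0.4, 2.4]
opening: 0.002
grasp_force: 1.4
```

Request:
carry_out --delta_pos '[[0, 0, 0.0005], [0, 0, 0.001], [0, 0, 0.001]]' --rot '[[0, 0, 0], [0, 0, 0], [0, 0, 0]]'

```text
clock: 18.1
eef_pos: [525.5, 190.0, 210.3]
tcp_rot: [3.14, 0.0, 0.261]
contact_force: [-1.4, -0.5, 0.3]
opening: -0.001
grasp_force: 0.0
```

Request:
carry_out --delta_pos '[[0, 0, 0.0007], [0, 0, 0.0014], [0, 0, 0.0014]]' --rot '[[0, 0, 0], [0, 0, 0], [0, 0, 0]]'

```text
clock: 18.48
eef_pos: [525.5, 190.0, 209.1]
tcp_rot: [3.14, -0.0, 0.261]
contact_force: [0.0, -0.3, 0.6]
opening: -0.003
grasp_force: 0.0
```

Request:
carry_out --delta_pos '[[0, 0, 0.0005], [0, 0, 0.001], [0, 0, 0.001]]' --rot '[[0, 0, 0], [0, 0, 0], [0, 0, 0]]'

```text
clock: 18.85
eef_pos: [525.5, 190.0, 208.1]
tcp_rot: [3.14, -0.0, 0.261]
contact_force: [1.1, 0.0, -0.5]
opening: -0.001
grasp_force: 0.0
```

Request:
carry_out --delta_pos '[[0, 0, 0.0005], [0, 0, 0.001], [0, 0, 0.001]]' --rot '[[0, 0, 0], [0, 0, 0], [0, 0, 0]]'

```text
clock: 19.23
eef_pos: [525.8, 190.1, 207.8]
tcp_rot: [3.14, -0.001, 0.261]
contact_force: [-2.1, 0.3, 5.6]
opening: 0.003
grasp_force: 2.8
```

Request:
carry_out --delta_pos '[[0, 0, 0.0005], [0, 0, 0.001], [0, 0, 0.001]]' --rot '[[0, 0, 0], [0, 0, 0], [0, 0, 0]]'

```text
clock: 19.6
eef_pos: [526.0, 190.2, 207.6]
tcp_rot: [3.14, -0.002, 0.261]
contact_force: [-3.1, -0.8, 13.2]
opening: -0.002
grasp_force: 6.3
```

Solid stop at 207.8, 6.3 mm below the roller contact, so the hook is home. I retreat and check.

Request:
carry_out --delta_pos '[[0, 0, -0.003], [0, 0, -0.02], [0, 0, -0.05], [-0.01, 0, -0.08], [-0.01, 0, -0.08]]' --rot '[[0, 0, 0], [0, 0, 0], [0, 0, 0], [0, 0, 0], [0, 0, 0]]'

```text
clock: 20.23
eef_pos: [516.8, 187.9, 289.3]
tcp_rot: [3.141, -0.005, 0.261]
contact_force: [0.4, 0.2, -0.7]
opening: -0.002
grasp_force: 0.0
```

```bash
python3 - <<'E'
from h import *
im=r.grab_frame("wrist"); k=cam("wrist")
s=cv2.resize(sil(k,W(524.36,189.44,3.4035,75),HOOK),(560,420),interpolation=cv2.INTER_AREA); im2=im.copy()
cs,_=cv2.findContours(s,0,2); cv2.drawContours(im2,cs,-1,(0,0,255),1)
sc=r.grab_frame("scene")[90:220,240:360]; sc=cv2.resize(sc,None,fx=3.2,fy=3.2,interpolation=cv2.INTER_CUBIC)
cv2.imwrite("pics/c5.png",np.hstack([im2[:416,140:540],sc])[:,:800])
E
```

```text
(no output)
```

View pics/c5.png

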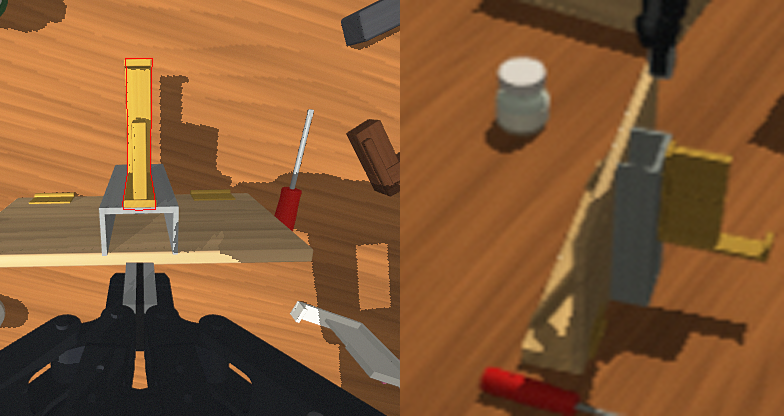

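The hook matches the predicted home outline, from (125,58) to (155,208). It is lower than before, its plate is flat on the steel, and the robot is clear of it.

```bash
python3 -c "
from rig import r
print(r.sign_off())"
```

```text
the job is handed in; nothing more can be done
None
```

The brass frame hook is snapped home in the top two slots, hanging by itself with its plate against the steel. The job was handed in at about 20 s; the highest force I read was about 14 N.

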